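# Uncover the hot solder pot with the lid lifter

## Robot

A 6-joint arm with a two-finger parallel gripper is mounted at the origin on the work surface. World frame = base frame: x ahead of the robot, y to its left, z up, the work surface at z = 0. Lengths are in m, angles in degrees, forces in N, time in s.
With the tool pointing down it reaches from about 0.325 to 0.9 m from the base axis. Payload 6.1 kg.
Tool frame: the origin (TCP) lies on the centre line of the jaws, within the pads' length; the fingertips stand 14 mm ahead of it and the grasp point (between the pads) lies 5 mm behind it; x points along the fingers, y is the direction in which the jaws open and shut, and the axes are right-handed (so a half turn about x gives the same grasp; the last joint's range is limited). The gripper opens to 85 mm and grips with 20 to 120 N. Pads are 22 mm wide; open, the fingers measure 114 mm over their backs; the gripper's body (76 mm by 85 mm) begins 54 mm behind the grasp point. The pads swing forward as they close: fully open they stand 13 mm farther back than shut.
Start: joints at [-72.599, 12.628, 87.462, -0, 79.91, -7.225], TCP at [0.26, -0.568, 0.245] pointing down, gripper open.
Joint ranges: [-170.65, 170.65], [-52.31, 119.04], [5.05, 147.46], [-71.25, 251.25], [11.57, 151.72], [-153.62, 153.62]. Speed limits (degrees/s): [147.25, 147.25, 172.46, 180, 180, 180].

## Interface

Orientations are given as a 3x3 rotation matrix whose columns are the frame's x, y, z axes.
In Python, from plant import ctrl gives the robot as it stands.
- The arm moves only by the shell command python3 -m handwheel 'ROWS' [OPENING] [FORCE]. ROWS is JSON, one flat list of numbers, 4 for each row, row after row: the shift along the tool's x, y, z in mm, then the turn about the tool's x in degrees. In form: [x, y, z, turn, x, y, z, turn, ...]. A call has 1 to 8 rows; each row is the pose to reach, as a shift and turn from the pose commanded when the call began, along the tool's axes at that moment; what a row does not reach only later rows make up. A row lasts 1/12 s, in which the tool goes at most 41.7 mm and 7.16 degrees, less where a joint would pass 70% of its speed; a pose out of reach is approached as far as the arm can. A call with a gripper value outside its range is refused whole. OPENING is the closure in counts, from 0 (fully open) to 255 (shut), set as the call begins (- or left out, the last holds). The fingers move at their own pace and stop on an object; FORCE is the grip in N (left out, the last holds). Time passes only in rows, so rows that repeat a pose let the fingers close. It gives the time, the measured TCP pose, the force and the opening at its end, in the units of the state.
- ctrl.get_state(): the state, without advancing time (a new reading comes with each control period).
- ctrl.snapshot(name): name is "scene" or "top" or "wrist"; returns the picture (400x640x3 uint8, blue, green, red); there is no depth.
- ctrl.camera_params(name): a dict with "vertical_fov" (degrees; the focal length in pixels is half the picture's height over the tangent of half this angle, whatever the lens; pixels are square), "cx", "cy" (the principal point, pixels), "position" and "orientation" of the camera in the world; the wrist camera has in their place "hand_eye" (4x4, takes a point from camera to tool coordinates, whose origin is the TCP and whose axes are the tool frame's). Camera axes: x right, y down, z forward; pixel columns grow to the right and rows downward; lengths in m; the calibration is good to about 2 mm. A picture is of the moment at which its call begins: read the wrist's pose just before it. camera_params takes no time and is no camera call.
- ctrl.hand_in(): hands the job in, once; it reports no verdict.
The state is a dict: "t": time; "qpos": joint angles; "joint_velocities": joint speeds; "joint_efforts": joint torques, N m; "ee_pos": TCP position; "tool_rot": TCP orientation; "wrist_force": force on the tool from outside, world axes, zero at the start; "torque": the same for the moment, N m; "grip_width": finger opening in m.
Only numpy, scipy, OpenCV 4.12 (cv2) and the standard library are available. Lean on these libraries where they do the work, as an engineer would, in place of code of your own. Each camera call takes 0.05 s, during which the arm holds its last target.

## Task

The solder pot with the red lamps is hot: hook the lid lifter under the copper loop of its steel lid, lift the lid off level and set it down gently in the middle of the round terracotta rest, touching the lid with nothing but the lifter. Then unhook the lifter and stand it upright back on the green bench mat, and leave the cold pot's blue lid where it is.

Things in the scene. Friction and masses are not known exactly. Their poses are not given: they have to be found in the camera images.
- lifter_grip (a point): Lifter standing on the mat. Point: centre of its yellow handle (22 x 24 x 60 mm tall), 120 mm above the foot's underside; x: way the hook opens. Steel C below: shank 25-35 mm behind the point, arm 82-90 mm above the underside, foot a fork 44 mm wide, 6 mm thick, from x = -35 to 25 mm, tips (inner face x = 20) turned up to 14 mm. A hooked bar lies on it 114 mm under the point.
- hot_lid: Steel lid, 110 mm wide, copper loop; its grey pot (130 mm square, rim 65 mm up) has red lamps. Origin: centre of underside of its 88 mm spigot, 6 mm under the rim; z up. Flange top z = 10 mm. Fixed strap loop spans it along y, so hook it along x. Loop window 76 mm wide, z = 10 to 52; top bar over the origin, 12 mm wide in x, z = 52 to 58. 0.18 kg.
- cold_lid: Bystander to leave alone: all-blue lid of the same shape, size and axes as the hot lid, seated on an equal grey pot whose lamps are dark. Origin: centre of its spigot's underside.
- lid_rest: Terracotta disc, 140 mm across, 8 mm thick, fixed on the mat. Origin: centre of its underside, on the mat's top (3 mm above the work surface); the lid goes on its upper face, 8 mm above the origin.
There are look-alikes about, which are no part of the job. Of the things that look like the lid_rest, the smallest one is meant.

How it is judged:
By the outcome, as a careful person would: the job done as asked, in the order asked, and still so for the second after the job is handed in, with the robot touching nothing.
It also fails if it takes over 56 s, if anything falls off the work surface, if the arm or the gripper's body presses on something with over 40 N, if the wrist force passes 120 N, or if a joint passes its speed limit or range.

## Working session

There is one attempt and no reset: what is moved stays moved. The work goes in short steps, Python scripts to look and compute and a shell command to move; the robot and the scene stay as the last step left them, time stands still between calls to the robot, and variables do not carry over. Pictures are saved under pics/ and viewed, and the job is handed in when it is done.

```bash
ls; mkdir -p pics; python3 - <<'E'
from plant import ctrl
import cv2
s=ctrl.get_state();print(s)
for n in("scene","top","wrist"):
    cv2.imwrite(f"pics/{n}0.png",ctrl.snapshot(n));print(n,ctrl.camera_params(n))
E
```

```text
pics
{'t': 0.0, 'qpos': array([-7.26013994e+01,  1.26765166e+01,  8.75270960e+01, -1.07175449e-03,
        7.99084532e+01, -7.22595689e+00]), 'joint_velocities': array([ 0.09346864,  0.05556412, -0.08396828, -0.02610979,  0.0025692 ,
        0.00725258]), 'joint_efforts': array([-1.55459005e-03, -4.96907508e+01, -3.89396095e+01, -3.33599010e-04,
        1.10712700e-02,  5.27183374e-06]), 'ee_pos': array([ 0.26022574, -0.56761126,  0.24417312]), 'tool_rot': array([[-6.02426887e-04,  4.16672871e-01, -9.09056299e-01],
       [ 1.86092188e-03, -9.09054423e-01, -4.16673244e-01],
       [-9.99998087e-01, -1.94269792e-03, -2.27756836e-04]]), 'wrist_force': array([ 0.04202307, -0.53644159, -0.67890176]), 'torque': array([ 0.00051427,  0.00999895, -0.00796535]), 'grip_width': 0.0854395653567284}
scene {'vertical_fov': 49.36233781355019, 'cx': 313.9501303786445, 'cy': 199.6260341626862, 'position': array([1.23695215, 0.11287789, 0.60700151]), 'orientation': array([[-1.76071403e-01,  6.15841929e-01, -7.67943734e-01],
       [ 9.84376954e-01,  1.09412726e-01, -1.37952408e-01],
       [-9.34059966e-04, -7.80235589e-01, -6.25485055e-01]])}
top {'vertical_fov': 54.037103932303545, 'cx': 315.0660625298603, 'cy': 195.17515846829357, 'position': array([ 0.42668906, -0.01043515,  1.01749591]), 'orientation': array([[ 0.01609401, -0.98373264,  0.17891642],
       [-0.99977667, -0.01338156,  0.01635702],
       [-0.01369676, -0.17913971, -0.9837283 ]])}
wrist {'vertical_fov': 62.14294511329771, 'cx': 318.97664033322576, 'cy': 203.2650660923883, 'hand_eye': array([[ 2.21904494e-04, -2.83765029e-01,  9.58893821e-01,
        -1.28035835e-01],
       [ 9.99999382e-01,  1.10732203e-03,  9.62722981e-05,
        -1.66760836e-04],
       [-1.08912297e-03,  9.58893207e-01,  2.83765099e-01,
        -7.31459902e-02],
       [ 0.00000000e+00,  0.00000000e+00,  0.00000000e+00,
         1.00000000e+00]])}
```

View pics/scene0.png

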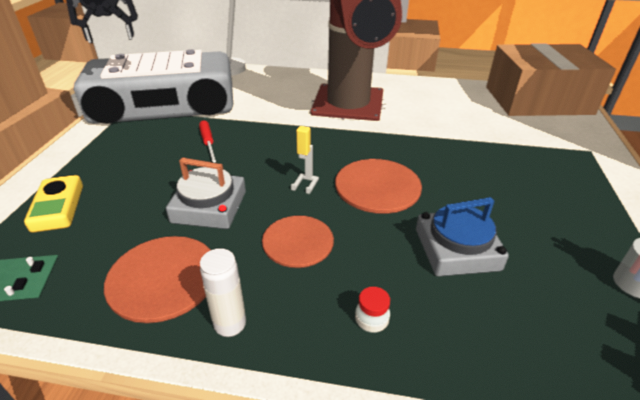

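View pics/top0.png

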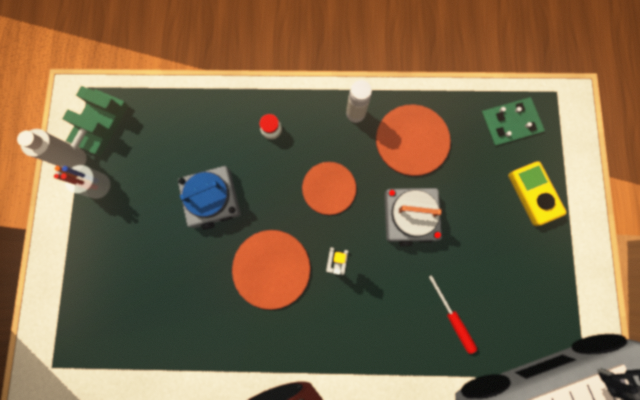

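View pics/wrist0.png

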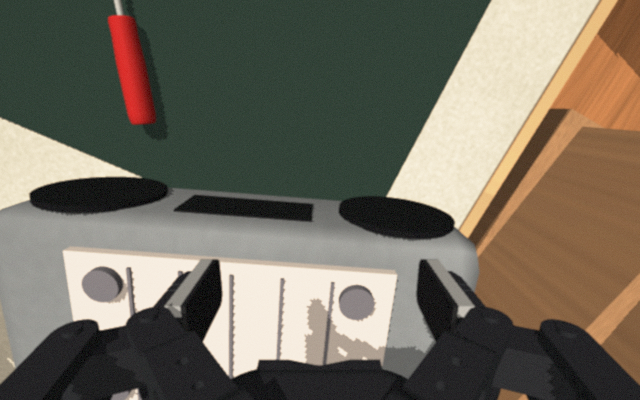

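```bash
python3 - <<'E'
import cv2,numpy as np
t=cv2.imread("pics/top0.png");s=cv2.imread("pics/scene0.png")
c=lambda im,x,y,w,h,W,H:cv2.resize(im[y:y+h,x:x+w],(W,H),interpolation=cv2.INTER_CUBIC)
a=np.hstack([c(t,312,235,60,60,400,300)[:, :],c(t,375,180,80,60,400,300)])
b=np.hstack([c(s,270,120,80,80,400,300),c(s,155,145,100,80,400,300)])
cv2.imwrite("pics/crop0.png",np.vstack([a,b]))
cv2.imwrite("pics/crop1.png",c(t,220,95,240,220,800,600))
E
```

```text
(no output)
```

View pics/crop0.png

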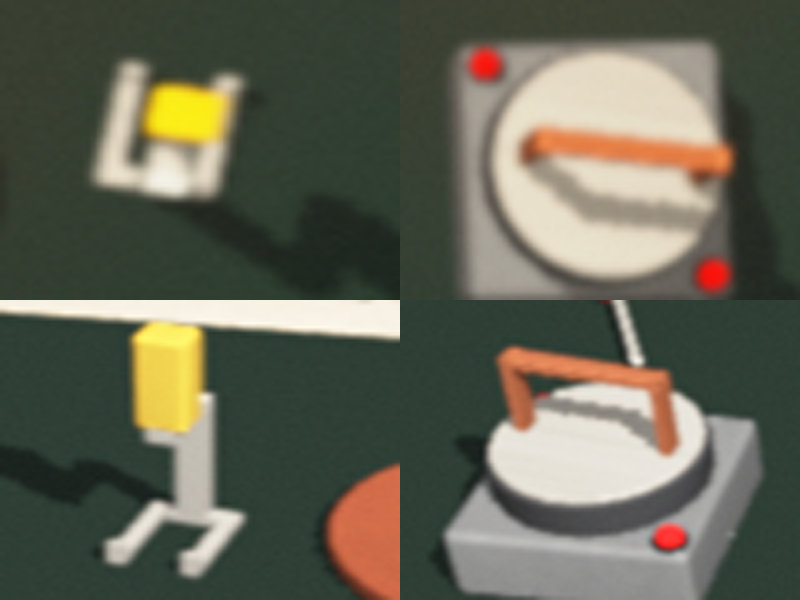

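View pics/crop1.png

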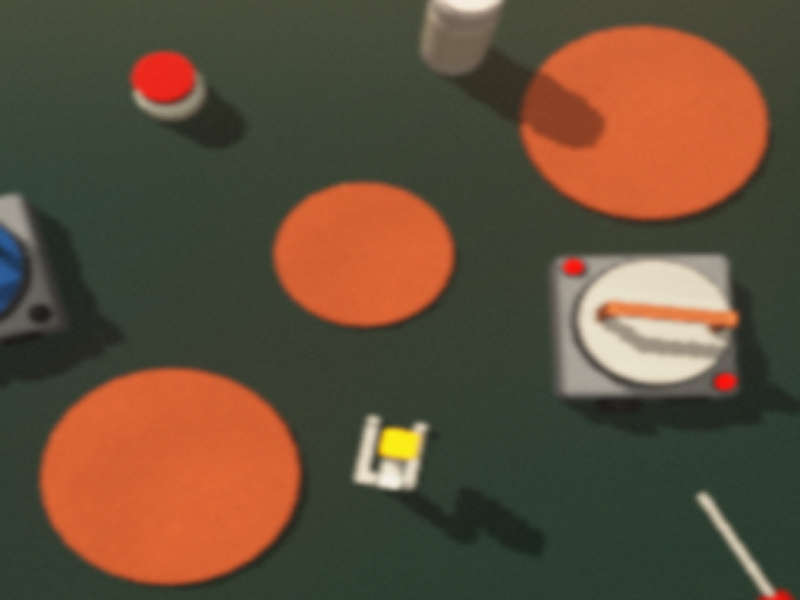

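```bash
cat > h.py <<'E'
import cv2,numpy as np
from plant import ctrl
def cam(name,state=None):
    p=ctrl.camera_params(name);f=200/np.tan(np.radians(p["vertical_fov"]/2))
    if name=="wrist":
        T=np.eye(4);T[:3,:3]=state["tool_rot"];T[:3,3]=state["ee_pos"];M=T@p["hand_eye"];return f,p["cx"],p["cy"],M[:3,3],M[:3,:3]
    return f,p["cx"],p["cy"],p["position"],p["orientation"]
def ray(c,uv):
    f,cx,cy,o,R=c;uv=np.atleast_2d(uv).astype(float)
    return o,(np.c_[(uv[:,0]-cx)/f,(uv[:,1]-cy)/f,np.ones(len(uv))])@R.T
def plane(c,uv,z):
    o,d=ray(c,uv);return o+d*((z-o[2])/d[:,2:])
def tri(ca,ua,cb,ub):
    oa,da=ray(ca,ua);ob,db=ray(cb,ub);A=np.c_[da[0],-db[0]];s=np.linalg.lstsq(A,ob-oa,rcond=None)[0]
    pa=oa+s[0]*da[0];pb=ob+s[1]*db[0];return (pa+pb)/2,np.linalg.norm(pa-pb)
def proj(c,X):
    f,cx,cy,o,R=c;p=(np.atleast_2d(X)-o)@R;return np.c_[cx+f*p[:,0]/p[:,2],cy+f*p[:,1]/p[:,2]]
def blobs(im,lo,hi,amin=30):
    m=cv2.inRange(cv2.cvtColor(im,cv2.COLOR_BGR2HSV),lo,hi);m=cv2.morphologyEx(m,cv2.MORPH_CLOSE,np.ones((3,3)))
    cs=cv2.findContours(m,cv2.RETR_EXTERNAL,cv2.CHAIN_APPROX_NONE)[0]
    return [c for c in cs if cv2.contourArea(c)>amin]
E
python3 - <<'E'
from h import *
np.set_printoptions(precision=4,suppress=True)
t=cv2.imread("pics/top0.png");s=cv2.imread("pics/scene0.png")
ct,cs=cam("top"),cam("scene")
for n,c,im in(("top",ct,t),("scene",cs,s)):
  for b in blobs(im,(3,120,80),(16,255,255),150):
    X=plane(c,b[:,0,:],0.011)[:,:2].astype(np.float32);(x,y),(a,bb),th=cv2.fitEllipse(X)
    r=cv2.minAreaRect(b);print(n,"orange",b.mean((0,1)),cv2.contourArea(b),"ctr",x,y,"d",a,bb, r)
  for b in blobs(im,(22,130,120),(35,255,255),15): print(n,"yellow",cv2.moments(b)["m10"]/cv2.moments(b)["m00"],cv2.moments(b)["m01"]/cv2.moments(b)["m00"],cv2.minAreaRect(b))
# lifter feet: top crop coords
f=lambda u,v:(312+u*60/400-.5+.07,235+v/5-.5+.1)
print(plane(ct,[f(98,180),f(215,188),f(130,65),f(230,78)],0.012))
E
```

```text
top orange [270.5536 269.0893] 4921.0 ctr 0.42005395889282227 0.11572522670030594 d 0.1982431411743164 0.19861410558223724 ((270.5000305175781, 269.0000305175781), (78.48883819580078, 79.90306091308594), 45.0)
top orange [420.9556 209.7889] 162.0 ctr 0.5742740035057068 -0.27242594957351685 d 0.014937292784452438 0.13418519496917725 ((420.5552062988281, 210.41143798828125), (41.381046295166016, 6.627190589904785), 5.355824947357178)
top orange [ 65.8961 175.7013] 183.5 ctr 0.6540093421936035 0.6710357666015625 d 0.0288237314671278 0.08773232996463776 ((66.56180572509766, 177.60113525390625), (31.90593910217285, 12.295975685119629), 32.00538635253906)
top orange [328.7582 187.7778] 2296.5 ctr 0.6307418942451477 -0.029101645573973656 d 0.1426439881324768 0.14319674670696259 ((328.7500305175781, 187.75001525878906), (54.44721603393555, 53.740108489990234), 45.0)
top orange [268.6909 122.4182] 291.5 ctr 0.8077259063720703 0.13497082889080048 d 0.05254305899143219 0.05479992553591728 ((268.5, 122.5), (19.0, 19.0), 90.0)
top orange [412.6731 139.5481] 4201.0 ctr 0.7656517624855042 -0.252078
[... 1842 characters left out ...]
5.0, 84.0), (64.0, 28.0), 90.0)
scene orange [506.5202  52.6825] 20141.5 ctr -0.7240167260169983 0.6287559270858765 d 1.3398325443267822 1.4522026777267456 ((490.0, 81.5), (163.0, 298.0), 90.0)
scene orange [36.0165 75.4176] 10094.0 ctr -0.2628118693828583 -1.2668026685714722 d 0.3313125669956207 1.7775565385818481 ((48.0, 89.5), (179.0, 96.0), 90.0)
scene yellow 53.685483870967744 203.7819674513223 ((53.149993896484375, 203.05001831054688), (45.2205696105957, 68.30518341064453), 18.434947967529297)
scene yellow 303.1441975308642 139.58864197530863 ((303.0, 140.0), (28.0, 14.0), 90.0)
[[ 0.417  -0.025   0.012 ]
 [ 0.4138 -0.0692  0.012 ]
 [ 0.4746 -0.0366  0.012 ]
 [ 0.4687 -0.0747  0.012 ]]
```

```bash
cat >> h.py <<'E'
np.set_printoptions(precision=4,suppress=True)
def yaw(s): return np.degrees(np.arctan2(s["tool_rot"][1,1],s["tool_rot"][0,1]))
def go(p,y,s=None):
    "shift in tool axes (mm) and turn about tool x for TCP to p with tool-y yaw y"
    s=s or ctrl.get_state();d=s["tool_rot"].T@(np.array(p)-s["ee_pos"])*1000
    w=(y-yaw(s)+180)%360-180;print("row",d.round(1),"turn",round(-w,2),"now",s["ee_pos"],yaw(s).round(2),"t",round(s["t"],2))
E
python3 - <<'E'
from h import *
ct,cs=cam("top"),cam("scene")
print(tri(ct,[339.16,257.3],cs,[303.14,139.59]), plane(ct,[339,257.3],.153))
g=lambda u,v:(375+u*80/400-.4,180+v/5-.4)
e=plane(ct,[g(533,141)[0:2] if 0 else g(133,141),g(733-400,158)],0.120);print("bar",e,e.mean(0),e[1]-e[0])
# white disc
t=cv2.imread("pics/top0.png")
print(plane(ct,[g(92,160),g(330,170),g(205,55),g(205,278)],.072))
go([.451,-.052,.24],-98.6)
E
```

```text
(array([ 0.4479, -0.0521,  0.1255]), np.float64(0.0001915645059191284)) [[ 0.4472 -0.0504  0.153 ]]
bar [[ 0.563  -0.1946  0.12  ]
 [ 0.5564 -0.2861  0.12  ]] [ 0.5597 -0.2403  0.12  ] [-0.0066 -0.0915  0.    ]
[[ 0.5607 -0.1844  0.072 ]
 [ 0.5575 -0.2991  0.072 ]
 [ 0.6134 -0.2405  0.072 ]
 [ 0.5044 -0.2373  0.072 ]]
row [   5.1 -389.4 -388.3] turn 33.23 now [ 0.2603 -0.5677  0.2444] -65.37 t 0.15
```

```bash
python3 -m handwheel '[5,-389,-388,33.2,5,-389,-388,33.2,5,-389,-388,33.2,5,-389,-388,33.2,5,-389,-388,33.2,5,-389,-388,33.2,5,-389,-388,33.2,5,-389,-388,33.2]' 0 60; python3 - <<'E'
from h import *
go([.449,-.052,.24],-98.6)
E
```

```text
t: 0.82
ee_pos: [0.3761, -0.2536, 0.2421]
tool_rot: [[0.0, -0.15, -0.989], [0.0, -0.989, 0.15], [-1.0, -0.0, -0.0]]
wrist_force: [0.9, -0.4, -0.5]
grip_width: 0.0851
row [   2.1 -210.2  -41.9] turn -0.01 now [ 0.3761 -0.2536  0.2421] -98.61 t 0.82
```

```bash
python3 -m handwheel '[2,-207,-41,0,2,-207,-41,0,2,-207,-41,0,2,-207,-41,0,2,-207,-41,0,2,-207,-41,0,2,-207,-41,0,2,-207,-41,0]'; python3 - <<'E'
from h import *
go([.449,-.052,.24],-98.6)
s=ctrl.get_state();im=ctrl.snapshot("wrist");cv2.imwrite("pics/w1.png",im);np.save("w1.npy",np.r_[s["ee_pos"],s["tool_rot"].ravel()])
E
```

```text
t: 1.48
ee_pos: [0.4472, -0.057, 0.24]
tool_rot: [[-0.001, -0.148, -0.989], [-0.0, -0.989, 0.148], [-1.0, 0.001, 0.001]]
wrist_force: [-0.3, -0.5, 0.3]
grip_width: 0.0855
row [ 0.  -5.2 -1. ] turn 0.11 now [ 0.4472 -0.057   0.24  ] -98.49 t 1.48
```

View pics/w1.png

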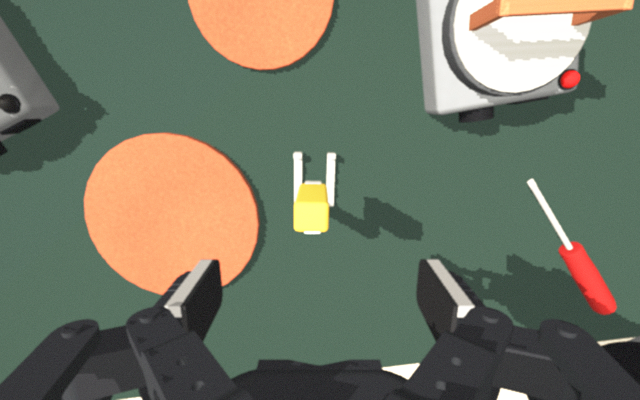

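```bash
python3 - <<'E'
from h import *
im=cv2.imread("pics/w1.png");cv2.imwrite("pics/c2.png",cv2.resize(im[140:250,265:365],None,fx=5.4,fy=5.4,interpolation=cv2.INTER_CUBIC))
E
```

```text
(no output)
```

View pics/c2.png

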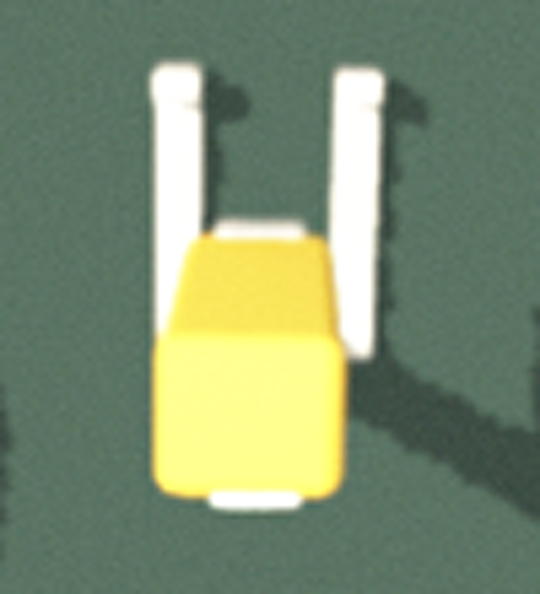

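```bash
python3 - <<'E'
from h import *
a=np.load("w1.npy");c=cam("wrist",dict(ee_pos=a[:3],tool_rot=a[3:].reshape(3,3)))
g=lambda u,v:(265-.4+u/5.4,140-.4+v/5.4)
k=plane(c,[g(155,335),g(345,335),g(345,497),g(155,497)],.153);print(k,k.mean(0))
t=plane(c,[g(152,65),g(203,65),g(333,69),g(385,69)],.017);print(t,t.mean(0))
d=t[2:].mean(0)-t[:2].mean(0);print("yaw y",np.degrees(np.arctan2(d[1],d[0])), "yaw x",np.degrees(np.arctan2(*(t.mean(0)-k.mean(0))[1::-1])),np.linalg.norm((t.mean(0)-k.mean(0))[:2]))
w=k[1]-k[0];print(np.degrees(np.arctan2(w[1],w[0])))
E
```

```text
[[ 0.46   -0.0408  0.153 ]
 [ 0.4566 -0.0643  0.153 ]
 [ 0.4351 -0.0613  0.153 ]
 [ 0.4387 -0.0372  0.153 ]] [ 0.4476 -0.0509  0.153 ]
[[ 0.4767 -0.0329  0.017 ]
 [ 0.4752 -0.0427  0.017 ]
 [ 0.4707 -0.0678  0.017 ]
 [ 0.4692 -0.0778  0.017 ]] [ 0.473  -0.0553  0.017 ]
yaw y -99.68776519850748 yaw x -9.801308465177716 0.025734435336772186
-98.43123862787374
```

```bash
python3 - <<'E'
from h import *
go([.4476,-.0509,.119],-99.5)
E
```

```text
row [121.1  -6.9   0.5] turn 0.91 now [ 0.4471 -0.0578  0.2401] -98.59 t 1.53
```

```bash
python3 -m handwheel '[0,-6.9,0.5,0.9,30,-6.9,0.5,0.9,60,-6.9,0.5,0.9,60,-6.9,0.5,0.9]'; python3 - <<'E'
from h import *
go([.4476,-.0509,.119],-99.5)
E
```

```text
t: 1.87
ee_pos: [0.444, -0.0509, 0.1748]
tool_rot: [[-0.009, -0.168, -0.986], [0.002, -0.986, 0.168], [-1.0, -0.001, 0.009]]
wrist_force: [-1.8, 0.9, -1.0]
grip_width: 0.0855
row [55.8 -0.6 -4.1] turn -0.16 now [ 0.444  -0.0509  0.1748] -99.66 t 1.87
```

```bash
python3 -m handwheel '[0,0,0,0,0,0,0,0]'; python3 - <<'E'
from h import *
go([.4476,-.0509,.119],-99.5)
E
```

```text
t: 2.03
ee_pos: [0.4484, -0.0514, 0.1815]
tool_rot: [[0.001, -0.167, -0.986], [-0.0, -0.986, 0.167], [-1.0, 0.0, -0.001]]
wrist_force: [-0.3, 0.2, 0.6]
grip_width: 0.0852
row [62.5 -0.4  0.9] turn -0.1 now [ 0.4484 -0.0514  0.1815] -99.6 t 2.03
```

Settled on axis. Descend smoothly, then check before closing.

```bash
python3 -m handwheel '[15,-0.4,0.9,0,32,-0.4,0.9,0,45,-0.4,0.9,0,55,-0.4,0.9,0,60,-0.4,0.9,0,62,-0.4,0.9,0,62,-0.4,0.9,0]'; python3 - <<'E'
from h import *
go([.4476,-.0509,.119],-99.5)
s=ctrl.get_state();im=ctrl.snapshot("wrist");cv2.imwrite("pics/w2.png",im)
E
```

```text
t: 2.62
ee_pos: [0.4476, -0.0498, 0.1188]
tool_rot: [[0.001, -0.165, -0.986], [-0.0, -0.986, 0.165], [-1.0, 0.0, -0.001]]
wrist_force: [0.8, -0.3, 0.4]
grip_width: 0.0856
row [-0.2  1.  -0.2] turn 0.01 now [ 0.4476 -0.0498  0.1188] -99.49 t 2.62
```

View pics/w2.png

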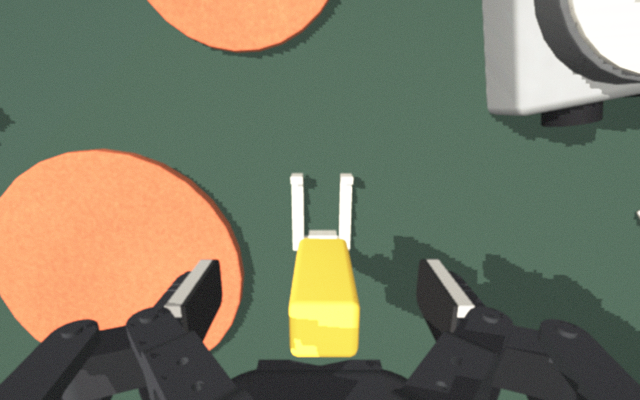

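```bash
python3 -m handwheel '[0,1.2,0,0,0,1.2,0,0,0,1.2,0,0,0,1.2,0,0,0,1.2,0,0,0,1.2,0,0,0,1.2,0,0,0,1.2,0,0]' 255 80; python3 - <<'E'
from h import *
s=ctrl.get_state();im=ctrl.snapshot("wrist");cv2.imwrite("pics/w3.png",im);print(yaw(s))
E
```

```text
t: 3.33
ee_pos: [0.4473, -0.0509, 0.1186]
tool_rot: [[0.001, -0.165, -0.986], [-0.0, -0.986, 0.165], [-1.0, 0.0, -0.001]]
wrist_force: [0.6, -0.8, 1.3]
grip_width: 0.0232
-99.47247996663413
```

View pics/w3.png

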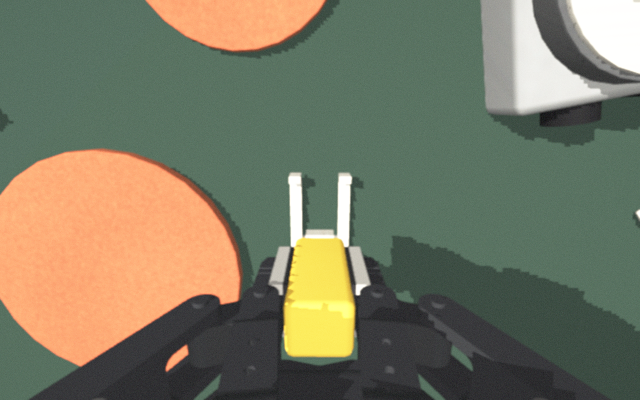

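```bash
python3 - <<'E'
from h import *
s=ctrl.get_state();c=cam("wrist",s);t=plane(c,[(295,174),(345,174)],.017);print(t,t.mean(0),(t.mean(0)-s["ee_pos"])@s["tool_rot"])
p=np.array([.492,-.235,.203]);go(p,-94.1)
E
```

```text
[[ 0.4763 -0.038   0.017 ]
 [ 0.4705 -0.0727  0.017 ]] [ 0.4734 -0.0553  0.017 ] [ 0.1016  0.     -0.0264]
row [-84.3 174.2 -74.4] turn -5.37 now [ 0.4473 -0.0509  0.1186] -99.47 t 3.38
```

```bash
python3 -m handwheel '[-10,0,0,0,-30,0,0,0,-55,0,0,0,-75,0,0,0,-84,20,-9,-1,-84,50,-22,-2,-84,80,-35,-3,-84,110,-48,-4]' && python3 -m handwheel '[0,25,-11,-1,0,45,-18,-1.4,0,60,-25,-1.4,0,64,-26.4,-1.4,0,64,-26.4,-1.4,0,64,-26.4,-1.4]'; python3 - <<'E'
from h import *
s=ctrl.get_state();im=ctrl.snapshot("wrist");cv2.imwrite("pics/w4.png",im);np.save("w4.npy",np.r_[s["ee_pos"],s["tool_rot"].ravel()]);print(yaw(s))
E
```

```text
t: 4.05
ee_pos: [0.4763, -0.168, 0.2029]
tool_rot: [[0.0, -0.094, -0.996], [0.0, -0.996, 0.094], [-1.0, -0.0, -0.0]]
wrist_force: [0.3, 0.2, -1.6]
grip_width: 0.0231
t: 4.55
ee_pos: [0.4959, -0.2326, 0.2019]
tool_rot: [[-0.001, -0.071, -0.997], [0.001, -0.997, 0.071], [-1.0, -0.001, 0.001]]
wrist_force: [0.1, 0.4, -2.0]
grip_width: 0.0233
-94.08804879581933
```

View pics/w4.png

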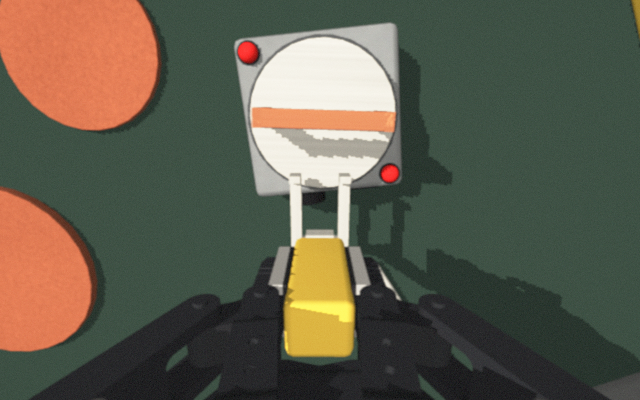

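```bash
python3 - <<'E'
from h import *
a=np.load("w4.npy");S=dict(ee_pos=a[:3],tool_rot=a[3:].reshape(3,3));c=cam("wrist",S)
im=cv2.imread("pics/w4.png")
for b in blobs(im,(5,120,80),(18,255,255),300):
    if 60<b[:,0,1].mean()<160 and 240<b[:,0,0].mean()<400:
        r=cv2.boxPoints(cv2.minAreaRect(b));X=plane(c,r,.120);print(cv2.minAreaRect(b),X,X.mean(0))
        p=plane(c,b[:,0],.120)[:,:2].astype(np.float32);vx=cv2.fitLine(p,2,0,.01,.01).ravel();print("dir",np.degrees(np.arctan2(vx[1],vx[0])))
d=blobs(cv2.bitwise_or(im,im),(0,0,140),(40,60,255),2000)
for b in d: print(b[:,0].min(0),b[:,0].max(0))
t=plane(c,[(248,111),(397,111),(322,36),(322,187)],.072);print(t,t[:2].mean(0),t[2:].mean(0))
t=plane(c,[(295,175),(344.5,175)],.0863+.014);print((t.mean(0)-S["ee_pos"])@S["tool_rot"])
E
```

```text
((323.7825622558594, 119.09722900390625), (142.2194366455078, 19.626699447631836), 1.888188362121582) [[ 0.5588 -0.1951  0.12  ]
 [ 0.5703 -0.197   0.12  ]
 [ 0.5615 -0.2831  0.12  ]
 [ 0.5498 -0.2827  0.12  ]] [ 0.5601 -0.2395  0.12  ]
dir 84.17734
[235  23] [396 246]
[[ 0.568  -0.1837  0.072 ]
 [ 0.5602 -0.2949  0.072 ]
 [ 0.6149 -0.2424  0.072 ]
 [ 0.5057 -0.235   0.072 ]] [ 0.5641 -0.2393  0.072 ] [ 0.5603 -0.2387  0.072 ]
[ 0.1016 -0.0001 -0.0257]
```

```bash
python3 - <<'E'
from h import *
go([.5595,-.239,.203],-95.2)
E
```

```text
row [ -1.    2.2 -63.9] turn 1.15 now [ 0.496  -0.2323  0.202 ] -94.05 t 4.6
```

```bash
python3 -m handwheel '[-1,2.2,-3,1.1,-1,2.2,-12,1.1,-1,2.2,-24,1.1,-1,2.2,-36,1.1,-1,2.2,-48,1.1,-1,2.2,-58,1.1,-1,2.2,-63,1.1,-1,2.2,-64,1.1]'  && python3 -m handwheel '[0,0,0,0,0,0,0,0]'; python3 - <<'E'
from h import *
go([.5595,-.239,.203],-95.2)
s=ctrl.get_state();im=ctrl.snapshot("wrist");cv2.imwrite("pics/w5.png",im);np.save("w5.npy",np.r_[s["ee_pos"],s["tool_rot"].ravel()])
im=ctrl.snapshot("scene");cv2.imwrite("pics/s5.png",cv2.resize(im[60:260,110:310],None,fx=3,fy=3,interpolation=cv2.INTER_CUBIC))
E
```

```text
t: 5.27
ee_pos: [0.5612, -0.2396, 0.2033]
tool_rot: [[0.0, -0.089, -0.996], [0.0, -0.996, 0.089], [-1.0, -0.0, -0.0]]
wrist_force: [-1.2, 0.4, -1.8]
grip_width: 0.0232
t: 5.43
ee_pos: [0.5598, -0.2398, 0.2031]
tool_rot: [[-0.001, -0.09, -0.996], [0.0, -0.996, 0.09], [-1.0, -0.0, 0.001]]
wrist_force: [-0.7, -0.6, -1.8]
grip_width: 0.0231
row [ 0.1 -0.8  0.4] turn 0.04 now [ 0.5598 -0.2398  0.2031] -95.16 t 5.43
```

View pics/w5.png

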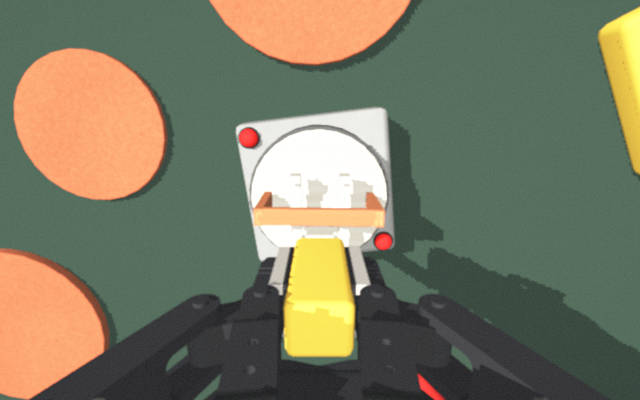

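View pics/s5.png

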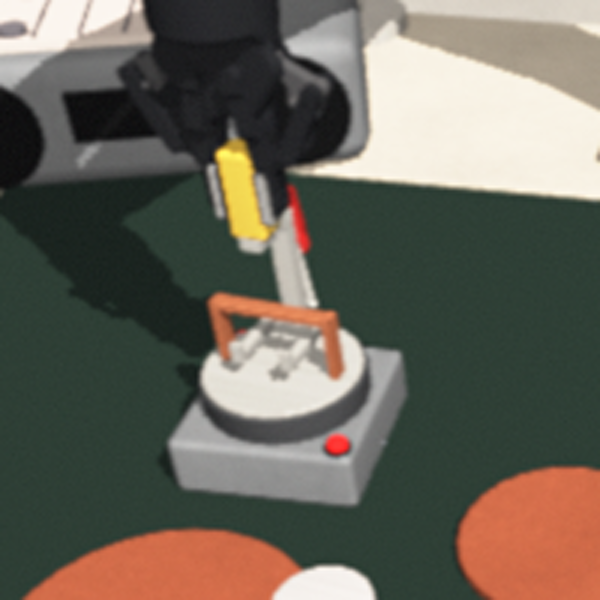

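```bash
python3 - <<'E'
from h import *
a=np.load("w5.npy");S=dict(ee_pos=a[:3],tool_rot=a[3:].reshape(3,3));c=cam("wrist",S)
t=plane(c,[(257,216.5),(383,217)],.12);print(t,(t-S["ee_pos"])@S["tool_rot"])
t=plane(c,[(257,208.5),(383,209),(257,225),(383,225)],.12);print((t-S["ee_pos"])@S["tool_rot"])
E
```

```text
[[ 0.5646 -0.1979  0.12  ]
 [ 0.5568 -0.2821  0.12  ]] [[ 0.0831 -0.0422 -0.0011]
 [ 0.0831  0.0424 -0.0009]]
[[ 0.0831 -0.0419 -0.0067]
 [ 0.0831  0.0421 -0.0065]
 [ 0.0831 -0.0425  0.005 ]
 [ 0.0831  0.0427  0.0049]]
```

```bash
python3 -m handwheel '[-6,0,0,0,-13,0,0,0,-17,0,0,0,-19,0,0,0,-20.5,0,0,0,-22,0,0,0,-23.5,0,0,0,-25,0,0,0]' && python3 -m handwheel '[-2,0,0,0,-5,0,0,0,-9,0,0,0,-12,0,0,0,-14,0,0,0,-15,0,0,0,-15,0,0,0,-15,0,0,0]'; python3 - <<'E'
from h import *
s=ctrl.get_state();im=ctrl.snapshot("wrist");cv2.imwrite("pics/w6.png",im)
im=ctrl.snapshot("scene");cv2.imwrite("pics/s6.png",cv2.resize(im[60:260,110:310],None,fx=3,fy=3,interpolation=cv2.INTER_CUBIC))
E
```

```text
t: 6.2
ee_pos: [0.5598, -0.24, 0.2278]
tool_rot: [[-0.001, -0.09, -0.996], [0.001, -0.996, 0.09], [-1.0, -0.0, 0.001]]
wrist_force: [0.3, -0.2, -3.9]
grip_width: 0.0229
t: 6.87
ee_pos: [0.56, -0.2401, 0.2433]
tool_rot: [[-0.0, -0.09, -0.996], [0.0, -0.996, 0.09], [-1.0, -0.0, 0.0]]
wrist_force: [1.2, -0.0, -3.4]
grip_width: 0.0232
```

View pics/w6.png

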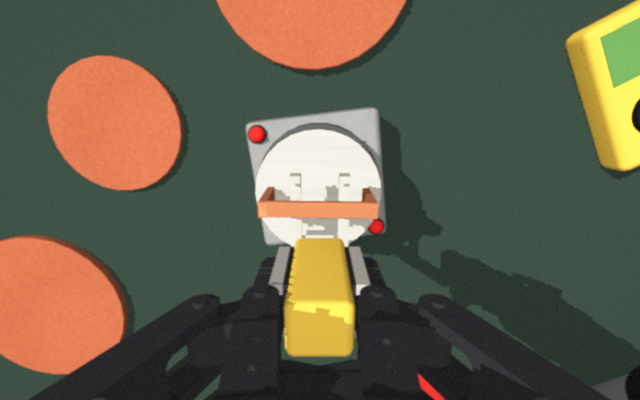

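View pics/s6.png

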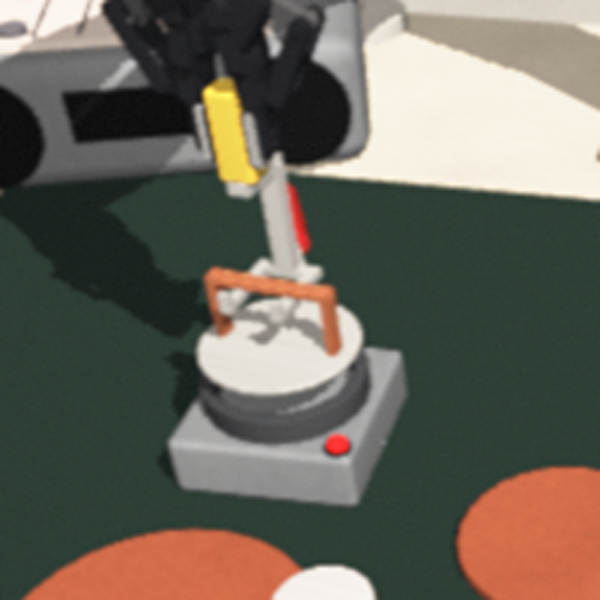

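```bash
python3 - <<'E'
from h import *
go([.631,-.0286,.268],-95.2)
E
```

```text
row [ -25.  -217.   -51.7] turn 0.02 now [ 0.5599 -0.2401  0.243 ] -95.18 t 6.97
```

```bash
python3 -m handwheel '[-4,0,0,0,-10,0,0,0,-17,0,0,0,-22,-4,-1,0,-25,-12,-3,0,-25,-24,-6,0,-25,-40,-10,0,-25,-57,-14,0]' && python3 -m handwheel '[0,-17,-4,0,0,-34,-8,0,0,-51,-12,0,0,-68,-16,0,0,-85,-20,0,0,-102,-24,0,0,-117,-28,0,0,-130,-31,0]' && python3 -m handwheel '[0,-11,-3,0,0,-19,-4,0,0,-25,-5.5,0,0,-29,-6.4,0,0,-30,-6.7,0,0,-30,-6.7,0,0,-30,-6.7,0,0,-30,-6.7,0]'; python3 - <<'E'
from h import *
go([.631,-.0286,.268],-95.2)
s=ctrl.get_state();im=ctrl.snapshot("wrist");cv2.imwrite("pics/w7.png",im);np.save("w7.npy",np.r_[s["ee_pos"],s["tool_rot"].ravel()])
im=ctrl.snapshot("scene");cv2.imwrite("pics/s7.png",im)
E
```

```text
t: 7.63
ee_pos: [0.5795, -0.1832, 0.2683]
tool_rot: [[0.0, -0.091, -0.996], [0.0, -0.996, 0.091], [-1.0, -0.0, -0.0]]
wrist_force: [0.6, 0.2, -4.2]
grip_width: 0.0232
t: 8.3
ee_pos: [0.622, -0.0554, 0.268]
tool_rot: [[-0.0, -0.089, -0.996], [0.001, -0.996, 0.089], [-1.0, -0.001, 0.0]]
wrist_force: [0.5, -0.4, -3.2]
grip_width: 0.0232
t: 8.97
ee_pos: [0.631, -0.0293, 0.2683]
tool_rot: [[-0.0, -0.091, -0.996], [-0.0, -0.996, 0.091], [-1.0, 0.0, 0.0]]
wrist_force: [-1.1, 0.5, -3.7]
grip_width: 0.0233
row [ 0.3 -0.7  0.1] turn -0.02 now [ 0.631  -0.0293  0.2683] -95.22 t 8.97
```

View pics/w7.png

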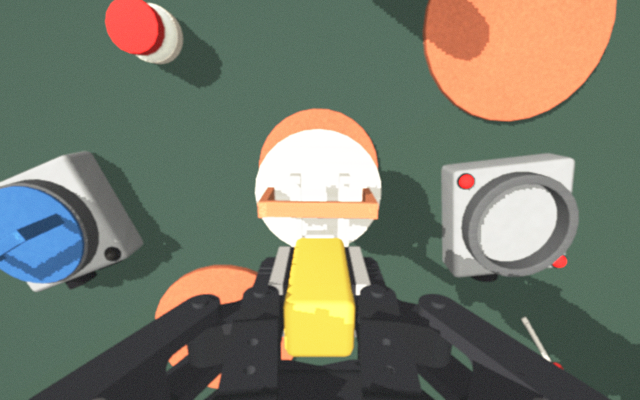

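View pics/s7.png

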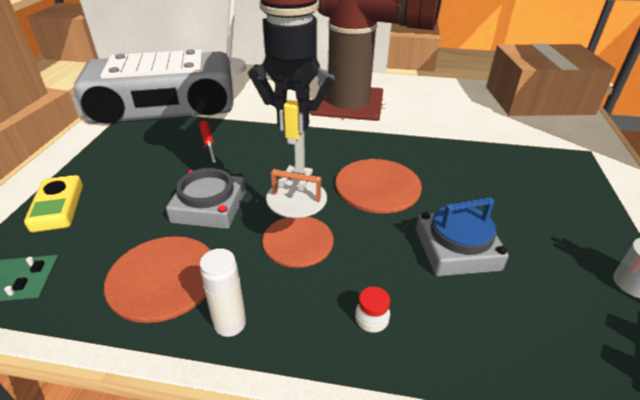

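```bash
python3 - <<'E'
from h import *
for k in(5,7):
    a=np.load(f"w{k}.npy");S=dict(ee_pos=a[:3],tool_rot=a[3:].reshape(3,3));c=cam("wrist",S)
    for b in blobs(cv2.imread(f"pics/w{k}.png"),(3,120,80),(16,255,255),300):
        X=plane(c,b[:,0],.011)[:,:2].astype(np.float32);(x,y),d,_=cv2.fitEllipse(X)
        if np.hypot(x-.632,y+.029)<.05: 
            print(k,x,y,d)
            if k==7:
                P=X[X[:,0]>.655]
                from scipy.optimize import least_squares
                print(least_squares(lambda p:np.hypot(*(P-p).T)-.0705,[.63,-.03]).x, len(P))
    if k==7:
        t=plane(c,[(256,187),(381,187)],.0722+.0447);print("lid",t)
        t=plane(c,[(319,217.5)],.120+.0447);print("bar",t)
E
```

```text
5 0.6304677128791809 -0.02922779694199562 (0.13834629952907562, 0.1406455785036087)
7 0.5997398495674133 -0.02487337216734886 (0.018141666427254677, 0.1841442584991455)
[ 0.63 -0.03] 0
lid [[ 0.6408  0.0251  0.1169]
 [ 0.6311 -0.0827  0.1169]]
bar [[ 0.6245 -0.0282  0.1647]]
```

```bash
python3 -m handwheel '[4,0,1,0,12,0,1,0,24,0,1,0,38,0,1,0,52,0,1,0,64,0,1,0,74,0,1,0,81,0,1,0]' && python3 -m handwheel '[3,0,0,0,5,0,0,0,7,0,0,0,8,0,0,0,9,0,0,0,9,0,0,0,9,0,0,0]'
```

```text
t: 9.73
ee_pos: [0.6292, -0.0284, 0.1847]
tool_rot: [[-0.003, -0.09, -0.996], [0.001, -0.996, 0.09], [-1.0, -0.0, 0.003]]
wrist_force: [0.4, 0.9, -4.2]
grip_width: 0.0226
t: 10.32
ee_pos: [0.6303, -0.0286, 0.1787]
tool_rot: [[0.001, -0.09, -0.996], [-0.0, -0.996, 0.09], [-1.0, 0.0, -0.001]]
wrist_force: [1.6, 0.5, -3.7]
grip_width: 0.0233
```

```bash
python3 - <<'E'
from h import *
im=ctrl.snapshot("wrist");im2=ctrl.snapshot("scene")
cv2.imwrite("pics/w8.png",np.hstack([cv2.resize(im[60:300,200:440],(400,400)),cv2.resize(im2[170:290,240:360],(400,400),interpolation=cv2.INTER_CUBIC)]))
E
```

```text
(no output)
```

View pics/w8.png

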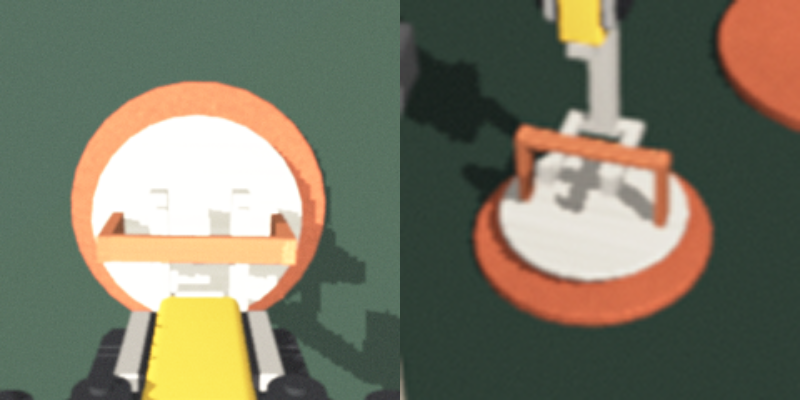

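Centred over the rest (wrist crop: lid x 92–302 inside the disc's 72–325). Lowering the last few millimetres slowly.

```bash
python3 -m handwheel '[1.5,0,0,0,3,0,0,0,4,0,0,0,5,0,0,0,6,0,0,0,7,0,0,0,8,0,0,0,8,0,0,0]'
```

```text
t: 11.08
ee_pos: [0.6302, -0.0286, 0.1704]
tool_rot: [[0.0, -0.09, -0.996], [-0.0, -0.996, 0.09], [-1.0, 0.0, -0.0]]
wrist_force: [-0.2, 0.1, -1.7]
grip_width: 0.0233
```

```bash
python3 -m handwheel '[3,0,0,0,8,0,0,0,13,0,0,0,16,0,0,0,18,0,0,0,18,0,0,0,18,0,0,0]'; python3 - <<'E'
from h import *
im=ctrl.snapshot("wrist");im2=ctrl.snapshot("scene")
cv2.imwrite("pics/w9.png",np.hstack([cv2.resize(im[60:300,200:440],(400,400)),cv2.resize(im2[170:290,240:360],(400,400),interpolation=cv2.INTER_CUBIC)]))
E
```

```text
t: 11.67
ee_pos: [0.63, -0.0286, 0.152]
tool_rot: [[-0.0, -0.09, -0.996], [0.0, -0.996, 0.09], [-1.0, -0.0, 0.0]]
wrist_force: [-1.1, 0.4, -1.3]
grip_width: 0.023
```

View pics/w9.png

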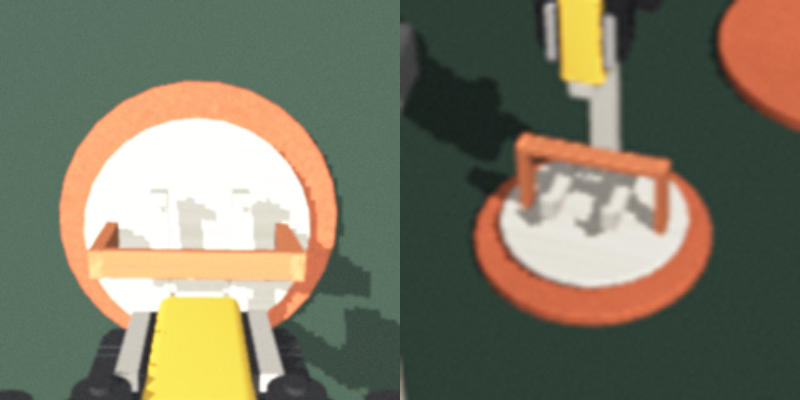

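```bash
python3 -m handwheel '[0,0,3,0,0,0,10,0,0,0,20,0,0,0,32,0,0,0,45,0,0,0,58,0,0,0,71,0,0,0,84,0]'; python3 - <<'E'
from h import *
go([.4474,-.0509,.1225],-99.5)
E
```

```text
t: 12.43
ee_pos: [0.5453, -0.0209, 0.1524]
tool_rot: [[0.0, -0.09, -0.996], [-0.0, -0.996, 0.09], [-1.0, 0.0, -0.0]]
wrist_force: [0.3, -0.4, -0.7]
grip_width: 0.0232
row [29.9 38.7 94.8] turn 4.33 now [ 0.5453 -0.0209  0.1524] -95.17 t 12.43
```

```bash
python3 -m handwheel '[0,5,12,0.5,0,12,30,1.5,0,20,50,2.5,0,29,70,3.5,3,35,84,4.3,10,38,91,4.3,18,38.7,94,4.3,24,38.7,94.8,4.3]' && python3 -m handwheel '[3,0,0,0,6,0,0,0,6,0,0,0,6,0,0,0]'; python3 - <<'E'
from h import *
go([.4474,-.0509,.1187],-99.5)
im=ctrl.snapshot("scene");im2=ctrl.snapshot("wrist")
cv2.imwrite("pics/w10.png",np.hstack([cv2.resize(im[90:290,230:430],(400,400)),cv2.resize(im2,(400,250)).repeat(1,0) if 0 else cv2.resize(im2[:,120:520],(400,400))]))
E
```

```text
t: 13.1
ee_pos: [0.4481, -0.0509, 0.1275]
tool_rot: [[0.0, -0.165, -0.986], [0.0, -0.986, 0.165], [-1.0, -0.0, -0.0]]
wrist_force: [-0.3, -0.3, -1.0]
grip_width: 0.0231
t: 13.43
ee_pos: [0.4489, -0.0508, 0.1221]
tool_rot: [[-0.0, -0.164, -0.986], [0.0, -0.986, 0.164], [-1.0, -0.0, 0.0]]
wrist_force: [-0.4, -0.5, -2.0]
grip_width: 0.0228
row [3.4 0.3 1.5] turn 0.05 now [ 0.4489 -0.0508  0.1221] -99.45 t 13.43
```

View pics/w10.png

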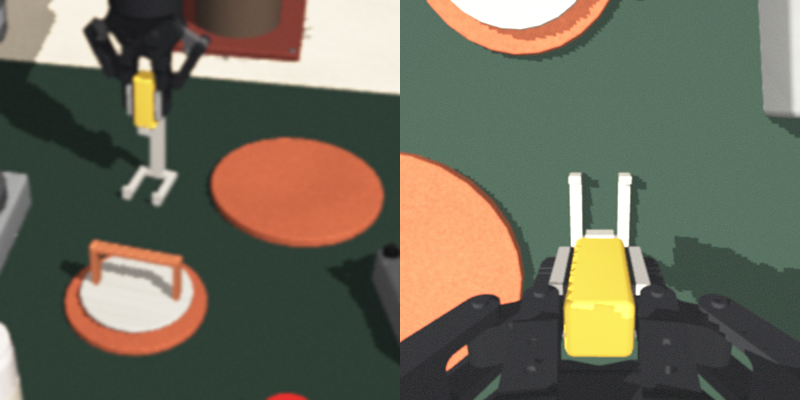

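Clear of the lid; lifter is ~3.5 mm above the mat.

```bash
python3 -m handwheel '[1,0,0,0,2,0,0,0,2.8,0,0,0,3.3,0,0,0,3.6,0,0,0,3.8,0,0,0,3.8,0,0,0,3.8,0,0,0]'
```

```text
t: 14.2
ee_pos: [0.4486, -0.051, 0.1186]
tool_rot: [[0.0, -0.165, -0.986], [0.0, -0.986, 0.165], [-1.0, -0.0, -0.0]]
wrist_force: [0.0, -0.1, 0.6]
grip_width: 0.0231
```

```bash
python3 -m handwheel '[0,0,0,0,0,0,0,0,0,0,0,0,0,0,0,0,0,0,0,0,0,0,0,0,0,0,0,0,0,0,0,0]' 0; python3 -m handwheel '[-5,0,0,0,-15,0,0,0,-30,0,0,0,-50,0,0,0,-75,0,0,0,-100,0,0,0,-120,0,0,0,-130,0,0,0]'; python3 - <<'E'
from h import *
s=ctrl.get_state();im2=ctrl.snapshot("wrist");cv2.imwrite("pics/w11.png",im2);im=ctrl.snapshot("scene");cv2.imwrite("pics/s11.png",im)
ct=cam("top");t=ctrl.snapshot("top");cv2.imwrite("pics/t11.png",t)
print(s["t"],s["grip_width"])
E
```

```text
t: 14.87
ee_pos: [0.4486, -0.051, 0.1185]
tool_rot: [[0.0, -0.165, -0.986], [-0.0, -0.986, 0.165], [-1.0, 0.0, -0.0]]
wrist_force: [-0.7, 0.7, -0.5]
grip_width: 0.0854
t: 15.53
ee_pos: [0.45, -0.0514, 0.2527]
tool_rot: [[0.005, -0.165, -0.986], [-0.002, -0.986, 0.165], [-1.0, 0.001, -0.006]]
wrist_force: [0.1, 0.1, -0.2]
grip_width: 0.0855
15.5333 0.08547724174646036
```

View pics/w11.png

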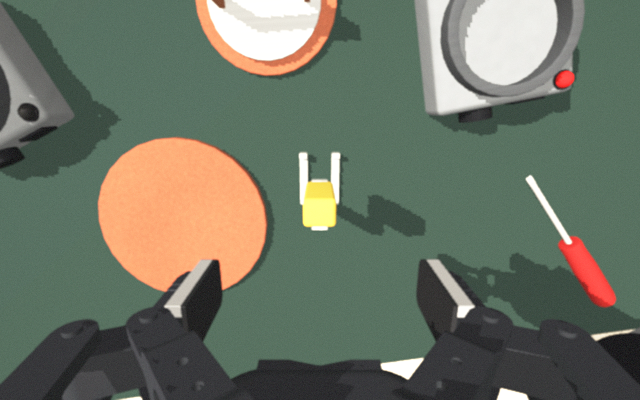

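View pics/s11.png

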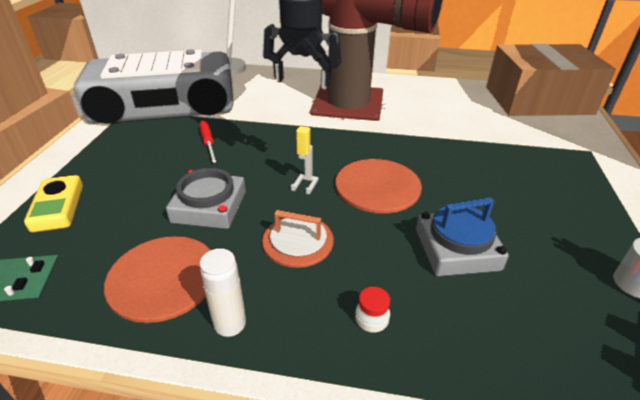

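View pics/t11.png

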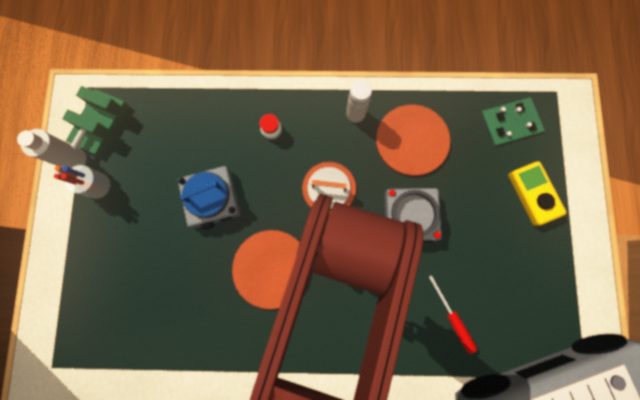

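```bash
python3 -m handwheel '[0,0,0,0,0,0,0,0,0,0,0,0]'; python3 - <<'E'
from h import *
s=cv2.imread("pics/s11.png");c=cam("scene")
m=cv2.inRange(cv2.cvtColor(s,cv2.COLOR_BGR2HSV),(0,0,90),(180,90,255));m[:205]=0;m[275:]=0;m[:,:255]=0;m[:,340:]=0
b=max(cv2.findContours(m,0,1)[0],key=cv2.contourArea);X=plane(c,cv2.convexHull(b)[:,0],.021)[:,:2].astype(np.float32)
print("lid",cv2.minEnclosingCircle(X))
for b in blobs(s,(3,120,80),(16,255,255),300):
    X=plane(c,b[:,0],.011)[:,:2].astype(np.float32);e=cv2.minEnclosingCircle(X)
    if np.hypot(e[0][0]-.63,e[0][1]+.03)<.03: print("rest",e)
cv2.imwrite("pics/s12.png",cv2.resize(s[200:275,255:345],None,fx=7,fy=7,interpolation=cv2.INTER_CUBIC))
E
```

```text
t: 15.93
ee_pos: [0.4477, -0.0507, 0.2469]
tool_rot: [[-0.003, -0.165, -0.986], [0.001, -0.986, 0.165], [-1.0, -0.0, 0.003]]
wrist_force: [0.2, -0.7, 0.2]
grip_width: 0.0856
lid ((0.6318801045417786, -0.028549455106258392), 0.05669964477419853)
rest ((0.6238319873809814, -0.039160262793302536), 0.087527796626091)
```

View pics/s12.png

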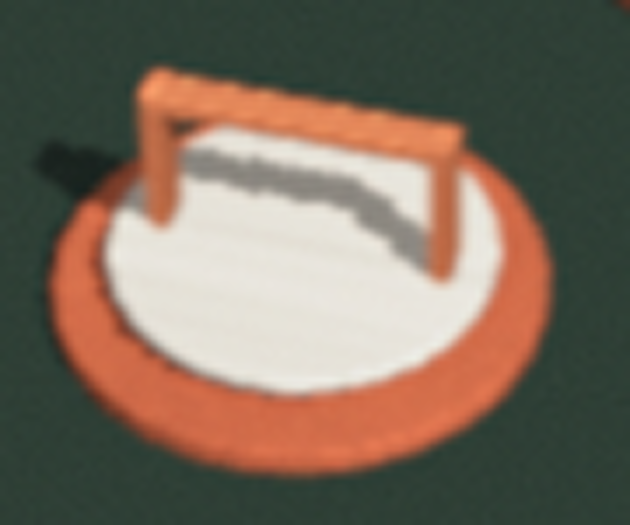

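```bash
python3 -c "
from plant import ctrl
print(ctrl.hand_in())"
```

```text
the job is handed in; nothing more can be done
None
```

The hot pot's steel lid is on the smallest terracotta rest. The lifter is unhooked and standing upright on the mat about where it started. I handed the job in at about 16 s of the 56 s allowed. The gripper was open and well clear, and nothing but the lifter touched the lid.

- **Lid position:** from the same scene camera, the lid centre measured (0.632, -0.029) and the rest (0.634, -0.028), so it is within about 2 mm of the middle. That rest figure is from the first picture, before the lid was on it. My last re-measurement of the rest, (0.624, -0.039), disagreed. It is not usable, because the copper loop merged with the terracotta in the colour mask.
- **Lid handling:** it hung level in the pictures. On set-down, the upward-lift reading eased gradually, by about 2 N, as the rest took the weight.
- **Lifter:** the last wrist and scene pictures show it upright on its foot, clear of the terracotta discs.
- **Cold pot:** the blue lid was never approached and looks unmoved in the last pictures.

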